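Turn the upside-down tray against the fence and load the crushed can

TASK

The shallow steel tray lies upside down with the crushed can on top of it. Set the crushed can down on the bench clear of the tray, push the tray up the steel fence until it leans there and tip it over so that it lies flat on the bench with its open side up, then put the crushed can flat inside it. Leave the two whole cans and the paddle where they are.

Things in the scene. Friction and masses are not known exactly. Their poses are not given: they have to be found in the camera images.
- fence: Low smooth fence of bent steel, 240 mm long along its y, screwed down. Origin: middle of its toe line, on the bench; +x is level, from the tray's side to the back. It rises from the toe at 30 degrees to x 21, height 12 mm, at 45 to x 37, height 28, at 62 to x 45, height 44, at 68 to its top edge at x 53, height 62; the back drops straight down at x 58 mm, with a 4 mm high flange to x 78 mm.
- fence_top (a point): Middle of the fence's top edge, 62 mm up. A tray pushed squarely and low at its near edge climbs the fence and leans on this edge; with the near edge at the toe it leans at about 48 degrees and stays when let go. Its far edge then stands free, some 90 mm up and 27 mm behind the fence top, and can be pulled back over from behind.
- tray: Shallow dark steel tray, 120 mm (its x) by 160 mm (its y) over its 8 mm thick rolled rim, 18 mm high, 220 g; inside 96 x 136, floor 4 mm thick. Starts upside down, flat bottom up, on the fence's -x side, its x within 0.3 rad of the fence's. Origin: centre of the rim plane; z points from rim to bottom: up at the start (origin at bench height), down when right way up (origin 18 mm up).
- crushed: Empty drink can crushed flat along its axis: a round puck 60 mm in diameter and 22 mm high, about 20 g, starting flat on top of the upside-down tray. Origin: centre of its underside, z up along its axis.
- can_a: Whole empty drink can standing on the bench, 66 mm in diameter, 115 mm high; must be left alone. Origin: centre of its underside.
- can_b: Whole empty drink can standing behind the fence, 66 mm in diameter, 115 mm high; must be left alone. Origin: centre of its underside.
- paddle: Flat wooden paddle lying on the bench, 220 mm long along its x (blade 110 x 70 mm to +x, handle 110 x 24 mm to -x), 10 mm thick; must be left alone. Origin: middle of its length, underside.
- acrylic: Clear acrylic box, 120 x 120 mm, 80 mm high, with a closed hinged lid whose knob stands up to 50 mm above that; fixed to the bench, an obstacle only. Origin: centre of its underside.
Things that resemble listed ones, but are neither listed nor needed, are in the scene too. Of the things shaped like the tray, the steel one is meant.

How it is judged:
On the way, in this order (a step that is already met when the one before it is completed fails the run):
1. the crushed can lies flat on the bench, clear of the tray (centres more than 100 mm apart) (height (world z) of crushed below 0.006 m and angle between crushed's own z axis and vertical below 0.15 rad and horizontal distance between crushed and tray above 0.1 m), for 0.2 s.
2. the tray leans on the fence, raised by 30 to 80 degrees (angle between tray's own z axis and vertical between 0.525 and 1.4 rad and contact force between tray and fence above 0.1 N), for 0.2 s.
3. the tray lies flat on the bench, open side up (angle between tray's own z axis and vertical above 3.06 rad and height (world z) of tray below 0.023 m and linear speed of tray below 0.03 m/s), for 0.2 s.
At the end, for the whole second after the job is handed in: The tray lies flat on the bench with its open side up (within about 5 degrees), the crushed can lies flat on the tray's floor inside its rim (within about 9 degrees, either face up), both at rest; the whole cans and the paddle are within 30 mm of where they stood (angle between tray's own z axis and vertical above 3.06 rad and height (world z) of tray below 0.023 m and linear speed of each of tray, crushed below 0.02 m/s and horizontal distance between crushed and tray below 0.055 m and ((angle between crushed's own z axis and vertical below 0.15 rad and height (world z) of crushed below 0.011 m) or (angle between crushed's own z axis and vertical above 2.99 rad and height (world z) of crushed below 0.033 m)) and distance of each of can_a, can_b, paddle from where it was at the start of the episode below 0.03 m); the robot touches nothing.
It fails at once if a whole can is knocked over or shifted by more than 30 mm (angle between any of can_a, can_b's own z axis and vertical above 0.4 rad or distance of any of can_a, can_b from where it was at the start of the episode above 0.03 m).
It fails at once if the paddle is shifted by more than 30 mm (distance of paddle from where it was at the start of the episode above 0.03 m).
It also fails if it takes over 72 s, if anything falls off the work surface, if the arm or the gripper's body presses on something with over 40 N, if the wrist force passes 120 N, or if a joint passes its speed limit or range.

ROBOT

A 6-joint arm with a two-finger parallel gripper is mounted at the origin on the work surface. World frame = base frame: x ahead of the robot, y to its left, z up, the work surface at z = 0. Lengths are in m, angles in rad, forces in N, time in s.
With the tool pointing down it reaches from about 0.375 to 0.9 m from the base axis. Payload 3.1 kg.
Tool frame: the origin (TCP) lies midway between the tips of the shut fingers; the grasp point (between the pads) lies 19 mm behind it (ctrl.grip_depth is the distance from the TCP to the grasp point, in m); z points along the fingers, y is the direction in which the jaws open and shut (so a half turn about z gives the same grasp; the last joint's range is limited). The gripper opens to 85 mm and grips with 20 to 120 N. Pads are 22 mm wide; open, the fingers measure 114 mm over their backs; the gripper's body (76 mm by 85 mm) begins 54 mm behind the grasp point. The pads swing forward as they close: fully open they stand 13 mm farther back than shut.
Start: joints at [1.161, 0.527, 1.433, -0, 1.181, -0.178], TCP at [0.143, 0.608, 0.231] pointing down, gripper open.
Joint ranges: [-3.08, 3.08], [-0.75, 2.2], [0.22, 2.44], [-1.43, 4.57], [0, 2.65], [-2.85, 2.85]. Speed limits (rad/s): [2.79, 2.79, 3.14, 3.14, 3.14, 3.14].

INTERFACE

Orientations are given as a unit quaternion [x, y, z, w].
In Python, from plant import get_obs, eyes, job_done, ctrl gives the robot as it stands. The module is installed in compiled form; this text tells all that it offers.
- The arm moves only by the tool send_rows, never from a script. Its argument "series" is a list of rows, each a list of 3 entries, a list of its own where there are three numbers: the shift along the tool's x, y, z in mm, then the turn, a rotation vector about the tool's x, y, z in rad, then the opening, from -1 (shut) to 1 (fully open). In form: [[[tx, ty, tz], [wx, wy, wz], gripper], ...]. A call has 1 to 12 rows; each row shifts and turns the commanded pose from where the row before left it, along the tool's axes as they then stand; what a row does not reach is not made up. A row lasts 1/8 s, in which the tool goes at most 62.5 mm and 10.7 degrees, less where a joint would pass 70% of its speed; a pose out of reach is approached as far as the arm can. A call is refused whole if a number of a shift passes 62.5 or a number of a turn 0.188, either way. A call with a gripper value outside its range is refused whole. The fingers move at their own pace and stop on an object; "force" is the grip in N (left out, the last holds). Time passes only in rows, so rows that do not move let the fingers close. It gives the time, the measured TCP pose, the force and the opening at its end, in the units of the state.
- get_obs(): the state, without advancing time (a new reading comes with each control period).
- eyes.camera(name): name is "scene" or "top"; returns a dict with "pixels" (400x640x3 uint8, red, green, blue), "intrinsics" (3x3 intrinsics, pixels), "extrinsics" (4x4, takes a point from world to camera coordinates). Camera axes: x right, y up, looking along -z (the intrinsics and any distortion apply to the point x, -y, -z); pixel columns grow to the right and rows downward; lengths in m; the calibration is good to about 2 mm. A picture is of the moment at which its call begins. There is no depth.
- job_done(): hands the job in, once; it reports no verdict.
Trained networks look in a picture, given as the dict that the camera call returned (one of the last four; its "shot" number tells which), for a name from the list of things; names that differ only in an ending like _2 or _b are one class to them, and where a whole thing is asked for, a point or a joint stands for the part that bears it (a point fixed in the world has none). Each returns a list of dicts, best first, with "confidence" (0 to 1); they miss things now and then, are a little off and sometimes report something else, mostly with a low value. They report only what shows in the picture. A call takes as long as a camera call. They do not tell look-alikes from the thing itself.
- eyes.recognise(picture, label): "xy" ([column, row] as shares, 0 to 1, of the picture: columns of its width, rows of its height, amid what is visible of it).
- eyes.cut_out(picture, label): "pixels" (400x640 bool, what is visible of it) and "xy" ([column, row] as shares, 0 to 1, of the picture: columns of its width, rows of its height, amid what is visible of it).
The state is a dict: "time": time; "qpos": joint angles; "dq": joint speeds; "joint_torque": joint torques, N m; "tool_pos": TCP position; "eef_rot": TCP orientation; "wrist_force": force on the tool from outside, world axes, zero at the start; "torque": the same for the moment, N m; "gripper_width": finger opening in m.
Only numpy, scipy, OpenCV 4.12 (cv2) and the standard library are available. Lean on these libraries where they do the work, as an engineer would, in place of code of your own. Each camera call takes 0.05 s, during which the arm holds its last target.

## Working session

There is one attempt and no reset: what is moved stays moved. The work goes in short steps, Python scripts to look and compute and a tool call to move; the robot and the scene stay as the last step left them, time stands still between calls to the robot, and variables do not carry over. Pictures are saved under pics/ and viewed, and the job is handed in when it is done.

Besides the shell and the picture viewer there is one more tool, called after ">>>" by a JSON object that holds its "fn" and its "kwargs", one argument or row to a line. send_rows: Moves the arm, as the interface text tells. Its arguments: {"type":"object","properties":{"series":{"type":"array","items":{"type":"array"}},"force":{"type":"number"}},"required":["series"]}

```bash
ls; mkdir -p pics; cat > look.py <<'E'
import sys,cv2
from plant import eyes
def snap(tag):
    out={}
    for n in("scene","top"):
        p=eyes.camera(n); out[n]=p
        cv2.imwrite(f"pics/{tag}_{n}.png",p["pixels"][:,:,::-1])
    return out
E
python3 - <<'E'
from look import *
from plant import get_obs,ctrl
print(get_obs()); print([a for a in dir(ctrl) if a[0]!='_'],ctrl.grip_depth)
o=snap("a")
for n in o: print(o[n]["intrinsics"],o[n]["extrinsics"],o[n].keys())
E
```

```text
pics
{'time': 0.0, 'qpos': array([ 1.16150943e+00,  5.28449577e-01,  1.43395494e+00,  1.36988778e-05,
        1.18139613e+00, -1.78500033e-01]), 'dq': array([ 0.00069717,  0.00026244, -0.00171512, -0.00103393,  0.00059956,
        0.00042813]), 'joint_torque': array([-8.16215925e-05, -4.42343938e+01, -1.78028691e+01, -3.70298567e-04,
        8.33933096e-03, -1.57092813e-05]), 'tool_pos': array([0.14263222, 0.60774487, 0.23032708]), 'eef_rot': array([ 1.15140032e-01,  9.93348657e-01, -1.05482741e-03, -3.25869400e-04]), 'wrist_force': array([ 0.24872103, -0.33006145, -0.75955851]), 'torque': array([-0.01447634,  0.04732566, -0.07651119]), 'gripper_width': 0.0851337226818685}
['PlanningError', 'grip_depth'] 0.0187
[[429.43679819   0.         323.03180341]
 [  0.         429.43679819 197.31301025]
 [  0.           0.           1.        ]] [[ 0.63679479  0.77091819 -0.01332478 -0.40304472]
 [-0.65327309  0.54863569  0.52175967  0.33053696]
 [ 0.40954447 -0.32354912  0.85298845 -1.24908226]
 [ 0.          0.          0.          1.        ]] dict_keys(['pixels', 'intrinsics', 'extrinsics', 'shot'])
[[391.07188159   0.         320.77704836]
 [  0.         391.07188159 203.09811031]
 [  0.           0.           1.        ]] [[-0.02695617 -0.99959909 -0.0086613   0.05962654]
 [ 0.98559463 -0.02802368  0.166787   -0.5670385 ]
 [-0.16696285 -0.00404059  0.98595491 -1.14584945]
 [ 0.          0.          0.          1.        ]] dict_keys(['pixels', 'intrinsics', 'extrinsics', 'shot'])
```

View pics/a_scene.png

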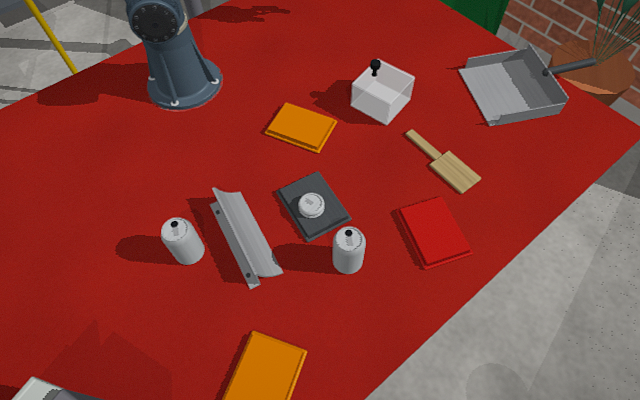

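View pics/a_top.png

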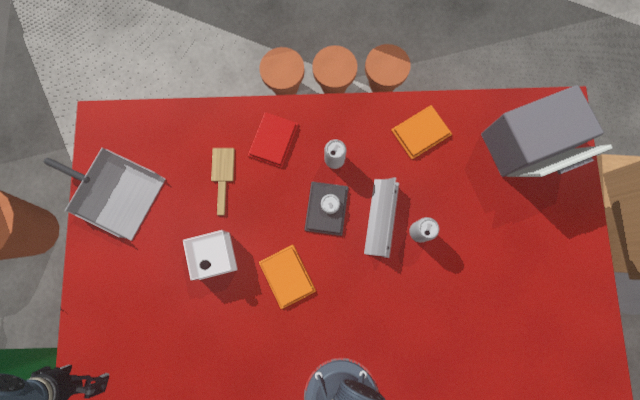

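The dark grey steel tray is at top (326,208) with the crushed can on it at (331,204). The look-alike trays are orange (287,277) and (422,132), and red (273,138). Only the dark one is steel, and it lies beside the fence at (381,217).

```bash
cat >> look.py <<'E'
import numpy as np
def ray(p,uv):
    K=p["intrinsics"];E=p["extrinsics"];R=E[:3,:3];t=E[:3,3]
    d=np.array([(uv[0]-K[0,2])/K[0,0],-(uv[1]-K[1,2])/K[1,1],-1.])
    return -R.T@t, R.T@d
def atz(p,uv,z):
    c,d=ray(p,uv); return c+d*(z-c[2])/d[2]
def proj(p,X):
    X=np.atleast_2d(X);K=p["intrinsics"];E=p["extrinsics"];q=X@E[:3,:3].T+E[:3,3]
    return np.c_[K[0,0]*q[:,0]/-q[:,2]+K[0,2], K[1,1]*-q[:,1]/-q[:,2]+K[1,2]]
E
python3 - <<'E'
from look import *
import cv2,pickle
for n in ("top","scene"):
    p=eyes.camera(n)
    masks={}
    for l in ("tray","fence","crushed","can_a","paddle","acrylic"):
        for r in eyes.cut_out(p,l):
            m=r["pixels"]; uv=np.array(r["xy"])*[640,400]
            cs,_=cv2.findContours(m.astype(np.uint8),cv2.RETR_EXTERNAL,cv2.CHAIN_APPROX_NONE)
            c=max(cs,key=len); b=cv2.boxPoints(cv2.minAreaRect(c))
            print(n,l,round(r["confidence"],2),uv.round(),m.sum(),atz(p,uv,0).round(3)[:2],b.round(1).tolist())
            masks[(l,tuple(uv.round()))]=m
    pickle.dump((p,masks),open(f"a_{n}.pkl","wb"))
    c=p["pixels"][130:290,250:450] if n=="top" else p["pixels"][150:310,150:400]
    cv2.imwrite(f"pics/crop_{n}.png",cv2.resize(c,None,fx=3,fy=3,interpolation=cv2.INTER_CUBIC)[:,:,::-1])
E
```

```text
top tray 0.96 [289. 279.] 2007 [0.342 0.147] [[257.20001220703125, 262.3999938964844], [292.0, 245.0], [315.3999938964844, 291.79998779296875], [280.6000061035156, 309.20001220703125]]
top tray 0.96 [273. 140.] 1712 [0.79  0.196] [[246.89999389648438, 155.89999389648438], [263.70001220703125, 110.5], [298.79998779296875, 123.4000015258789], [282.1000061035156, 168.8000030517578]]
top tray 0.91 [324. 210.] 1636 [0.553 0.035] [[303.6000061035156, 230.89999389648438], [310.29998779296875, 180.39999389648438], [348.20001220703125, 185.39999389648438], [341.5, 235.89999389648438]]
top tray 0.84 [424. 133.] 1706 [ 0.8   -0.299] [[390.79998779296875, 129.8000030517578], [430.79998779296875, 103.19999694824219], [451.5, 134.3000030517578], [411.6000061035156, 160.89999389648438]]
top fence 0.86 [381. 219.] 1901 [ 0.519 -0.144] [[363.29998779296875, 254.1999969482422], [373.79998779296875, 175.39999389648438], [399.0, 178.8000030517578], [388.5, 257.6000061035156]]
top crushed 0.51 [331. 206.] 276 [0.567 0.011] [[321.0, 195.0], [338.0, 195.0], [338.0, 213.0], [321.0, 213.0]]
top can_a 0.93 [3
[... 1908 characters left out ...]
60000610351562, 271.3999938964844]]
scene can_a 0.8 [350. 249.] 1215 [0.702 0.021] [[334.0, 227.0], [364.0, 227.0], [364.0, 273.0], [334.0, 273.0]]
scene paddle 0.61 [445. 168.] 1480 [0.69  0.353] [[400.20001220703125, 139.5], [417.5, 120.5], [480.1000061035156, 177.8000030517578], [462.79998779296875, 196.6999969482422]]
scene acrylic 0.73 [382.  90.] 2836 [0.388 0.419] [[342.79998779296875, 102.0999984741211], [369.29998779296875, 52.29999923706055], [420.3999938964844, 79.5], [393.8999938964844, 129.3000030517578]]
scene acrylic 0.58 [447. 168.] 1422 [0.693 0.356] [[400.3999938964844, 140.60000610351562], [417.0, 121.5], [481.20001220703125, 177.6999969482422], [464.5, 196.6999969482422]]
```

View pics/crop_top.png

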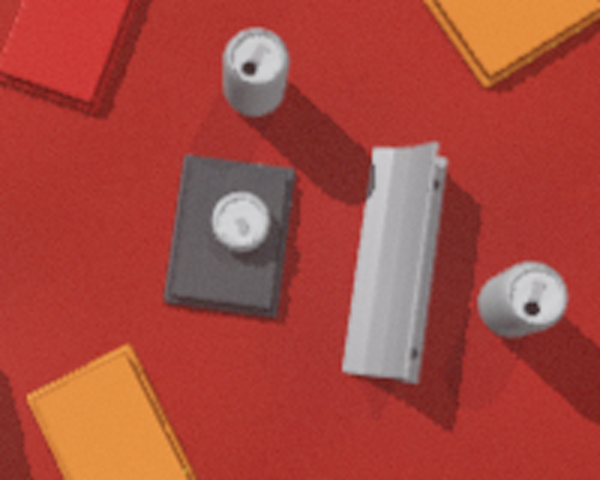

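View pics/crop_scene.png

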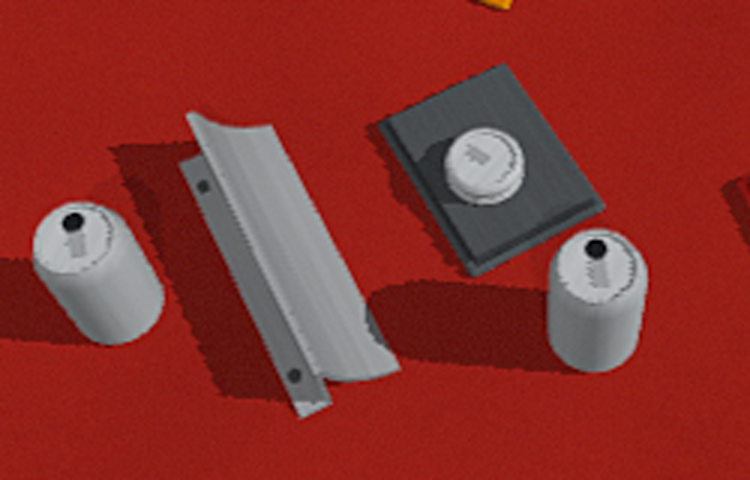

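The crop confirms it: the dark tray sits left of the fence with the crushed can on it, and nothing else is steel-grey. Next I fit the poses to the masks.

```bash
cat > fit.py <<'E'
from look import *
from scipy.optimize import minimize
def T(x,y,a,P):
    P=np.asarray(P,float); c,s=np.cos(a),np.sin(a)
    return np.c_[x+c*P[:,0]-s*P[:,1], y+s*P[:,0]+c*P[:,1], P[:,2]]
prof=np.array([[0,0],[21,12],[37,28],[45,44],[53,62],[58,62],[58,4],[78,4],[78,0]])/1e3
def fencequads():
    q=[]
    for a,b in zip(prof[:-1],prof[1:]):
        q.append([[a[0],-.12,a[1]],[b[0],-.12,b[1]],[b[0],.12,b[1]],[a[0],.12,a[1]]])
    return q
def cyl(r,h,z=0):
    t=np.linspace(0,2*np.pi,40); return [[[r*np.cos(u),r*np.sin(u),zz] for zz in (z,z+h) for u in t]]
def box(x,y,h): return [[[sx*x,sy*y,z] for sx in(-1,1) for sy in (-1,1) for z in (0,h)]]
def render(p,polys,S=8):
    im=np.zeros((400,640),np.uint8); big=np.zeros((1600,2560),np.uint8)
    for P in polys:
        uv=proj(p,P); h=cv2.convexHull(((uv+.5)*4*16).astype(np.int32))
        cv2.fillConvexPoly(big,h,255,shift=4)
    return cv2.resize(big,(640,400),interpolation=cv2.INTER_AREA)/255.
def fit(views,shape,x0,sym=False):
    def f(v):
        c=0
        for p,m in views:
            r=render(p,[T(v[0],v[1],v[2] if not sym else 0,q) for q in shape])
            c+=np.abs(r-m).sum()/m.sum()
        return c
    n=2 if sym else 3
    s=np.vstack([x0[:n]]+[np.array(x0[:n])+d for d in np.diag([.015,.015,.15][:n])])
    r=minimize(f,x0[:n],method="Nelder-Mead",options=dict(initial_simplex=s,xatol=2e-4,fatol=1e-4))
    return r.x.round(4),round(r.fun,3)
E
python3 - <<'E'
from fit import *
import pickle
V={n:pickle.load(open(f"a_{n}.pkl","rb")) for n in("top","scene")}
def get(n,l,x,y):
    p,M=V[n]; k=min((k for k in M if k[0]==l),key=lambda k:np.hypot(*(atz(p,k[1],0)[:2]-[x,y])))
    return p,M[k].astype(float)
def go(name,l,shape,x0,sym=False):
    for vs in (["top"],["scene"],["top","scene"]):
        print(name,vs,fit([get(n,l,*x0[:2]) for n in vs],shape,x0,sym))
# union tray + crushed
for n in V:
    p,M=V[n]
    t=get(n,"tray",.56,.03)[1]; c=get(n,"crushed",.56,.02)[1]; M[("tc",tuple(proj(p,[[.56,.03,0]])[0]))]=(np.maximum(t,c)>0)
go("tray","tc",box(.06,.08,.018),[.56,.03,-1.7])
go("fence","fence",fencequads(),[.53,-.11,-1.7])
go("crushed","crushed",cyl(.03,.022,.018),[.56,.02],True)
go("can_a","can_a",cyl(.033,.115),[.70,.0],True)
go("can_b","can_a",cyl(.033,.115),[.47,-.25],True)
E
```

```text
tray ['top'] (array([ 0.5588,  0.0286, -1.737 ]), np.float64(0.044))
tray ['scene'] (array([ 0.5602,  0.0271, -1.7382]), np.float64(0.087))
tray ['top', 'scene'] (array([ 0.5596,  0.0285, -1.7308]), np.float64(0.134))
fence ['top'] (array([ 0.5319, -0.1059, -1.7598]), np.float64(0.041))
fence ['scene'] (array([ 0.5341, -0.106 , -1.7547]), np.float64(0.036))
fence ['top', 'scene'] (array([ 0.5333, -0.106 , -1.7556]), np.float64(0.082))
crushed ['top'] (array([0.5673, 0.0167]), np.float64(0.156))
crushed ['scene'] (array([0.5699, 0.0175]), np.float64(0.128))
crushed ['top', 'scene'] (array([0.5687, 0.0175]), np.float64(0.293))
can_a ['top'] (array([ 0.7165, -0.0016]), np.float64(0.115))
can_a ['scene'] (array([ 7.197e-01, -6.000e-04]), np.float64(0.191))
can_a ['top', 'scene'] (array([ 0.719 , -0.0015]), np.float64(0.314))
can_b ['top'] (array([ 0.4748, -0.255 ]), np.float64(0.225))
can_b ['scene'] (array([ 0.4813, -0.2599]), np.float64(0.13))
can_b ['top', 'scene'] (array([ 0.4781, -0.26  ]), np.float64(0.365))
```

```bash
cat > d.py <<'E'
import sys,numpy as np
from plant import get_obs
from scipy.spatial.transform import Rotation as R
o=get_obs(); r=R.from_quat(o["eef_rot"])
F=np.array([.5333,-.106]);a=-1.7556;fx=np.array([np.cos(a),np.sin(a)]);fy=np.array([-fx[1],fx[0]])
def w2f(p): d=np.array(p[:2])-F; return np.array([d@fx,d@fy])
def f2w(x,y): return F+x*fx+y*fy
# target orientation: tool (x,y,z)=(-fx,fy,down)
Rt=R.from_matrix(np.c_[np.r_[-fx,0],np.r_[fy,0],[0,0,-1]])
p=o["tool_pos"]
print("t",round(o["time"],2),"pos",p.round(4),"fence",w2f(p).round(4),"F",o["wrist_force"].round(1),"w",round(o["gripper_width"],4))
print("turn to go",(r.inv()*Rt).as_rotvec().round(3),"q",o["qpos"].round(2))
if len(sys.argv)>3:
    m,x,y,z=sys.argv[1],*map(float,sys.argv[2:5])
    t=np.r_[f2w(x,y),z] if m=="f" else np.array([x,y,z])
    print("target",t.round(4),"tool shift mm now",(r.inv().apply(t-p)*1e3).round(1),"| in aligned frame",(Rt.inv().apply(t-p)*1e3).round(1))
E
python3 d.py w .568 .0173 .12; python3 - <<'E'
import sys; sys.argv=['d']
from d import *
for n in [(.568,.0173),(.719,-.001),(.478,-.258),(.5596,.0285),(.57,.2)]: print(n,w2f(n))
E
```

```text
t 0.8 pos [0.143  0.6084 0.2313] fence [-0.6305 -0.515 ] F [0.3 0.4 0.7] w 0.0851
turn to go [ 0.    -0.     1.525] q [ 1.16  0.53  1.43 -0.    1.18 -0.18]
target [0.568  0.0173 0.12  ] tool shift mm now [-549.  -478.2  111.3] | in aligned frame [-503.   526.4  111.3]
t 0.8 pos [0.143  0.6084 0.2313] fence [-0.6305 -0.515 ] F [0.3 0.4 0.7] w 0.0851
turn to go [ 0.    -0.     1.525] q [ 1.16  0.53  1.43 -0.    1.18 -0.18]
(0.568, 0.0173) [-0.12757674  0.01145233]
(0.719, -0.001) [-0.13733513  0.16324384]
(0.478, -0.258) [ 0.15957337 -0.02642783]
(0.5596, 0.0285) [-0.1370425   0.00113732]
(0.57, 0.2) [-0.30753329 -0.0201535 ]
```

>>> {"fn": "send_rows", "kwargs": {
  "series": [
    [[0,0,-5],[0,0,0.169],1],
    [[0,0,-5],[0,0,0.169],1],
    [[0,0,-5],[0,0,0.169],1],
    [[0,0,-5],[0,0,0.169],1],
    [[0,0,0],[0,0,0.169],1],
    [[0,0,0],[0,0,0.169],1],
    [[0,0,0],[0,0,0.169],1],
    [[0,0,0],[0,0,0.169],1],
    [[0,0,0],[0,0,0.169],1],
    [[0,0,0],[0,0,0],1]
  ]
}}

```text
time: 2.05
tool_pos: [0.1429, 0.6084, 0.2513]
eef_rot: [0.767, 0.641, -0.0, 0.0]
wrist_force: [-0.1, -0.3, -0.6]
gripper_width: 0.0855
```

```bash
python3 d.py w .568 .0173 .12
```

```text
t 2.05 pos [0.1429 0.6084 0.2513] fence [-0.6305 -0.515 ] F [-0.1 -0.3 -0.6] w 0.0855
turn to go [0.    0.    0.006] q [ 1.16  0.51  1.41 -0.    1.22  1.34]
target [0.568  0.0173 0.12  ] tool shift mm now [-505.9  523.5  131.3] | in aligned frame [-502.9  526.5  131.3]
```

>>> {"fn": "send_rows", "kwargs": {
  "series": [
    [[-42,43.5,0],[0,0,0.006],1],
    [[-42,44,0],[0,0,0],1],
    [[-42,44,0],[0,0,0],1],
    [[-42,44,0],[0,0,0],1],
    [[-42,44,0],[0,0,0],1],
    [[-42,44,0],[0,0,0],1],
    [[-42,44,0],[0,0,0],1],
    [[-42,44,0],[0,0,0],1],
    [[-42,44,10],[0,0,0],1],
    [[-42,44,20],[0,0,0],1],
    [[-42,44,20],[0,0,0],1],
    [[-41,42.5,20],[0,0,0],1]
  ]
}}

```text
time: 3.55
tool_pos: [0.5662, 0.0171, 0.1819]
eef_rot: [0.769, 0.639, 0.0, 0.0]
wrist_force: [0.8, 0.9, 0.1]
gripper_width: 0.0853
```

>>> {"fn": "send_rows", "kwargs": {
  "series": [
    [[0,0,40],[0,0,0],1],
    [[0,0,0],[0,0,0],1]
  ]
}}

```text
time: 3.8
tool_pos: [0.5625, 0.0186, 0.1396]
eef_rot: [0.77, 0.638, -0.003, -0.003]
wrist_force: [-0.4, -0.8, 0.7]
gripper_width: 0.0857
```

```bash
python3 d.py w .568 .0173 .015; python3 -c "
from look import *
snap('b')"
```

```text
t 3.8 pos [0.5625 0.0186 0.1396] fence [-0.1278  0.0058] F [-0.4 -0.8  0.7] w 0.0857
turn to go [-0.008  0.    -0.001] q [-0.17  0.57  1.67  0.    0.91  0.02]
target [0.568  0.0173 0.015 ] tool shift mm now [ -0.2   6.6 124.5] | in aligned frame [ -0.3   5.7 124.6]
```

View pics/b_scene.png

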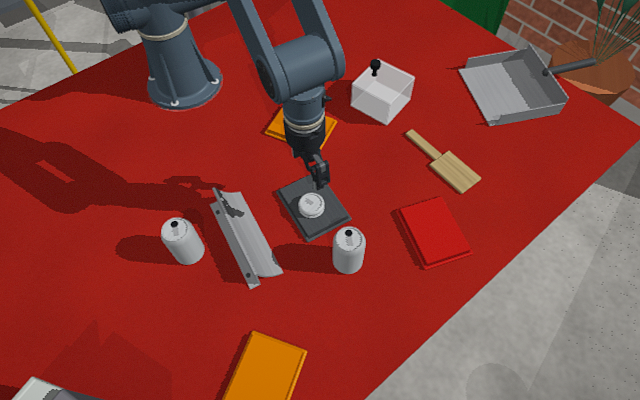

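The gripper hangs over the puck, which is at scene (312,206). I'll go down part of the way and re-measure.

>>> {"fn": "send_rows", "kwargs": {
  "series": [
    [[0,0,40],[0,0,0],1],
    [[0,0,30],[0,0,0],1],
    [[0,0,0],[0,0,0],1],
    [[0,0,0],[0,0,0],1]
  ]
}}

```text
time: 4.4
tool_pos: [0.5662, 0.0193, 0.0743]
eef_rot: [0.77, 0.639, 0.001, 0.001]
wrist_force: [0.6, -0.3, -0.3]
gripper_width: 0.0857
```

```bash
python3 d.py w .568 .0173 .015; python3 - <<'E'
from look import *
o=snap('c')
cv2.imwrite('pics/c_crop.png',np.hstack([cv2.resize(o['scene']['pixels'][140:260,250:380],None,fx=3,fy=3,interpolation=2),cv2.resize(o['top']['pixels'][150:270,270:400],None,fx=3,fy=3,interpolation=2)])[:,:,::-1])
E
```

```text
t 4.4 pos [0.5662 0.0193 0.0743] fence [-0.1293  0.0093] F [ 0.6 -0.3 -0.3] w 0.0857
turn to go [ 0.004 -0.    -0.001] q [-0.16  0.67  1.71 -0.    0.76  0.02]
target [0.568  0.0173 0.015 ] tool shift mm now [-1.7  2.  59.3] | in aligned frame [-1.7  2.2 59.3]
```

View pics/c_crop.png

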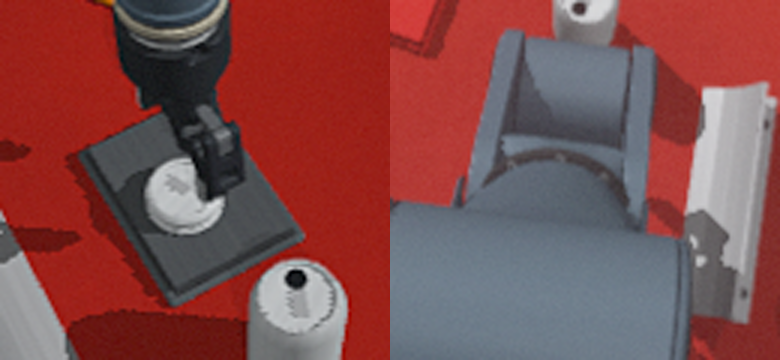

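The open fingers look set to straddle the puck, so I'll go down and grip gently.

>>> {"fn": "send_rows", "kwargs": {
  "series": [
    [[-1.5,2,20],[0,0,0],1],
    [[0,0,20],[0,0,0],1],
    [[0,0,12],[0,0,0],1],
    [[0,0,7],[0,0,0],1],
    [[0,0,0],[0,0,0],1]
  ],
  "force": 20
}}

```text
time: 5.12
tool_pos: [0.5666, 0.0171, 0.0133]
eef_rot: [0.77, 0.638, -0.0, -0.0]
wrist_force: [0.8, 0.1, 0.0]
gripper_width: 0.0855
```

>>> {"fn": "send_rows", "kwargs": {
  "series": [
    [[0,0,0],[0,0,0],0.2],
    [[0,0,0],[0,0,0],0.2],
    [[0,0,0],[0,0,0],0.2],
    [[0,0,0],[0,0,0],0.2],
    [[0,0,0],[0,0,0],0.2]
  ],
  "force": 20
}}

```text
time: 5.75
tool_pos: [0.5671, 0.0171, 0.0141]
eef_rot: [0.77, 0.638, 0.0, 0.001]
wrist_force: [-0.3, 0.4, 4.8]
gripper_width: 0.0593
```

>>> {"fn": "send_rows", "kwargs": {
  "series": [
    [[0,0,-10],[0,0,0],0.2],
    [[0,0,-30],[0,0,0],0.2],
    [[0,0,-40],[0,0,0],0.2],
    [[0,0,0],[0,0,0],0.2]
  ]
}}

```text
time: 6.25
tool_pos: [0.5688, 0.0168, 0.0964]
eef_rot: [0.77, 0.638, 0.002, 0.003]
wrist_force: [-0.3, 0.1, -0.3]
gripper_width: 0.0594
```

```bash
python3 d.py w .57 .20 .06; python3 - <<'E'
from look import *
o=snap('e')
cv2.imwrite('pics/e_crop.png',cv2.resize(o['scene']['pixels'][100:260,250:400],None,fx=3,fy=3,interpolation=2)[:,:,::-1])
E
```

```text
t 6.25 pos [0.5688 0.0168 0.0964] fence [-0.1273  0.0124] F [-0.3  0.1 -0.3] w 0.0594
turn to go [ 0.007 -0.    -0.002] q [-0.17  0.64  1.69 -0.    0.8   0.02]
target [0.57 0.2  0.06] tool shift mm now [180.2 -33.1  36.2] | in aligned frame [180.3 -32.5  36.4]
```

View pics/e_crop.png

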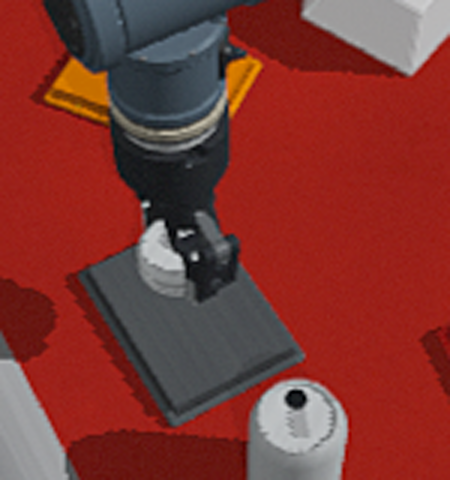

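The puck is lifted and held level. I'll carry it to the free spot.

>>> {"fn": "send_rows", "kwargs": {
  "series": [
    [[45,-8,0],[0,0,0],0.2],
    [[45,-8,0],[0,0,0],0.2],
    [[45,-8,0],[0,0,0],0.2],
    [[45,-8,10],[0,0,0],0.2],
    [[0,0,25],[0,0,0],0.2],
    [[0,0,25],[0,0,0],0.2],
    [[0,0,15],[0,0,0],0.2],
    [[0,0,0],[0,0,0],0.2],
    [[0,0,0],[0,0,0],0.2]
  ]
}}

```text
time: 7.48
tool_pos: [0.569, 0.1998, 0.0186]
eef_rot: [0.77, 0.638, 0.0, 0.0]
wrist_force: [-0.4, 0.2, 0.1]
gripper_width: 0.0594
```

```bash
python3 d.py w .57 .20 -.002
```

```text
t 7.47 pos [0.569  0.1998 0.0186] fence [-0.3071 -0.0211] F [-0.4  0.2  0.1] w 0.0594
turn to go [ 0.001 -0.    -0.003] q [0.15 0.8  1.63 0.   0.72 0.34]
target [ 0.57   0.2   -0.002] tool shift mm now [ 0.4  0.9 20.6] | in aligned frame [ 0.4  1.  20.6]
```

>>> {"fn": "send_rows", "kwargs": {
  "series": [
    [[0,0,12],[0,0,0],0.2],
    [[0,0,6],[0,0,0],0.2],
    [[0,0,3],[0,0,0],0.2],
    [[0,0,0],[0,0,0],0.2],
    [[0,0,0],[0,0,0],0.6],
    [[0,0,0],[0,0,0],1],
    [[0,0,0],[0,0,0],1],
    [[0,0,0],[0,0,0],1]
  ]
}}

```text
time: 8.48
tool_pos: [0.5686, 0.1999, -0.0026]
eef_rot: [0.77, 0.638, 0.0, 0.0]
wrist_force: [-0.3, 0.2, -0.8]
gripper_width: 0.0856
```

>>> {"fn": "send_rows", "kwargs": {
  "series": [
    [[0,0,-20],[0,0,0],1],
    [[0,0,-40],[0,0,0],1],
    [[0,0,-40],[0,0,0],1],
    [[0,0,0],[0,0,0],1]
  ]
}}

```text
time: 8.98
tool_pos: [0.5715, 0.2005, 0.1021]
eef_rot: [0.77, 0.638, 0.004, 0.002]
wrist_force: [0.3, -0.3, 0.0]
gripper_width: 0.0856
```

```bash
python3 d.py f -0.225 0 .03; python3 - <<'E'
from look import *
o=snap('f')
E
```

```text
t 8.97 pos [0.5715 0.2005 0.1021] fence [-0.3083 -0.0188] F [ 0.3 -0.3  0. ] w 0.0856
turn to go [ 0.009 -0.003 -0.002] q [ 0.15  0.67  1.6  -0.    0.87  0.34]
target [0.5746 0.1152 0.03  ] tool shift mm now [-83.5  18.3  72. ] | in aligned frame [-83.3  18.8  72.1]
```

View pics/f_scene.png

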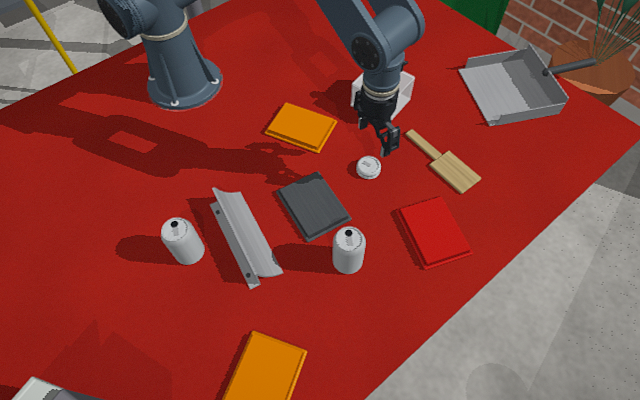

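The puck lies flat on the bench at scene (368,167), clear of the tray. Next I go down behind the tray's near edge.

>>> {"fn": "send_rows", "kwargs": {
  "series": [
    [[-42,9,0],[0,0,0],1],
    [[-42,10,0],[0,0,0],1],
    [[0,0,40],[0,0,0],1],
    [[0,0,35],[0,0,0],1],
    [[0,0,15],[0,0,0],1],
    [[0,0,0],[0,0,0],1],
    [[0,0,0],[0,0,0],1]
  ]
}}

```text
time: 9.95
tool_pos: [0.5723, 0.1141, 0.008]
eef_rot: [0.77, 0.638, 0.001, 0.0]
wrist_force: [0.3, 0.3, -0.8]
gripper_width: 0.0853
```

```bash
python3 d.py f -0.223 0 -.008; python3 - <<'E'
from look import *
o=snap('g')
cv2.imwrite('pics/g_crop.png',cv2.resize(o['scene']['pixels'][100:260,240:410],None,fx=4,fy=4,interpolation=2)[:,:,::-1][:600])
E
```

```text
t 9.95 pos [0.5723 0.1141 0.008 ] fence [-0.2235 -0.0021] F [ 0.3  0.3 -0.8] w 0.0853
turn to go [ 0.001 -0.    -0.002] q [ 0.01  0.8   1.68 -0.    0.66  0.19]
target [ 0.5743  0.1132 -0.008 ] tool shift mm now [-0.5  2.1 16. ] | in aligned frame [-0.5  2.1 16. ]
```

View pics/g_crop.png

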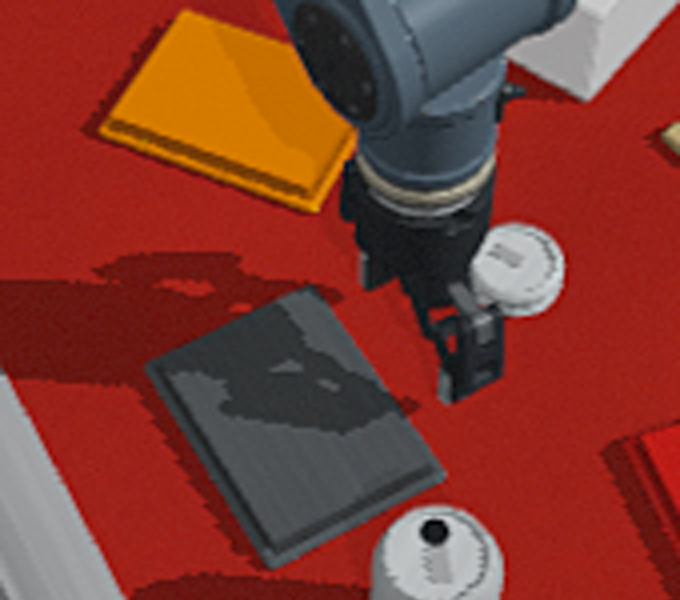

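>>> {"fn": "send_rows", "kwargs": {
  "series": [
    [[0,2,10],[0,0,0],1],
    [[0,0,5],[0,0,0],1],
    [[0,0,0],[0,0,0],1]
  ]
}}

```text
time: 10.42
tool_pos: [0.5731, 0.1135, -0.0083]
eef_rot: [0.77, 0.638, -0.0, -0.0]
wrist_force: [-0.2, 0.8, -0.7]
gripper_width: 0.0851
```

>>> {"fn": "send_rows", "kwargs": {
  "series": [
    [[-12,0,0],[0,0,0],1],
    [[-15,0,0],[0,0,0],1],
    [[-15,0,0],[0,0,0],1],
    [[-15,0,0],[0,0,0],1],
    [[-15,0,0],[0,0,0],1],
    [[-15,0,0],[0,0,0],1],
    [[0,0,0],[0,0,0],1]
  ]
}}

```text
time: 11.3
tool_pos: [0.5571, 0.0265, -0.0078]
eef_rot: [0.771, 0.637, -0.0, -0.0]
wrist_force: [0.4, -0.5, 0.3]
gripper_width: 0.0856
```

```bash
python3 d.py f -0.023 0 -.008; python3 - <<'E'
from look import *
o=snap('h')
cv2.imwrite('pics/h_crop.png',cv2.resize(o['scene']['pixels'][130:290,200:390],None,fx=4,fy=4,interpolation=2)[:,:,::-1][:600])
E
```

```text
t 11.3 pos [ 0.5571  0.0265 -0.0078] fence [-0.1346 -0.001 ] F [ 0.4 -0.5  0.3] w 0.0856
turn to go [-0.001  0.    -0.004] q [-0.15  0.81  1.75 -0.    0.58  0.04]
target [ 0.5375 -0.0834 -0.008 ] tool shift mm now [-111.6    1.4    0.2] | in aligned frame [-111.6    1.     0.2]
```

View pics/h_crop.png

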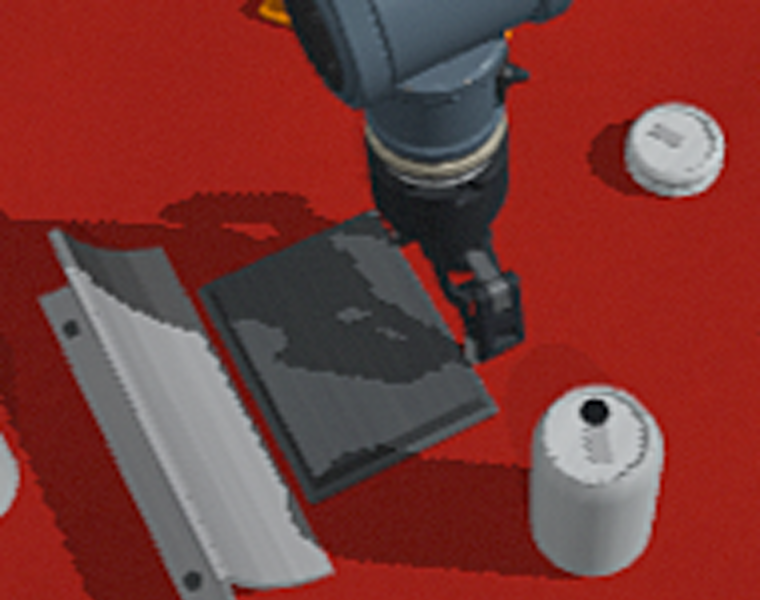

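The tray is square and its front edge is almost at the toe. I'll keep pushing.

>>> {"fn": "send_rows", "kwargs": {
  "series": [
    [[-12,0,0],[0,0,0],1],
    [[-12,0,0],[0,0,0],1],
    [[-12,0,0],[0,0,0],1],
    [[0,0,0],[0,0,0],1]
  ]
}}

```text
time: 11.9
tool_pos: [0.5505, -0.0087, -0.0078]
eef_rot: [0.77, 0.637, -0.0, -0.0]
wrist_force: [-0.3, -0.1, 0.6]
gripper_width: 0.0851
```

>>> {"fn": "send_rows", "kwargs": {
  "series": [
    [[-12,0,0],[0,0,0],1],
    [[-12,0,0],[0,0,0],1],
    [[-12,0,0],[0,0,0],1],
    [[0,0,0],[0,0,0],1]
  ]
}}

```text
time: 12.4
tool_pos: [0.5437, -0.0442, -0.0078]
eef_rot: [0.77, 0.638, -0.0, 0.0]
wrist_force: [-0.4, 0.0, 0.6]
gripper_width: 0.0853
```

```bash
python3 d.py f -0.023 0 -.008; python3 - <<'E'
from look import *
o=snap('i')
cv2.imwrite('pics/i_crop.png',cv2.resize(o['scene']['pixels'][130:290,200:390],None,fx=4,fy=4,interpolation=2)[:,:,::-1][:600])
E
```

```text
t 12.4 pos [ 0.5437 -0.0442 -0.0078] fence [-0.0627 -0.0011] F [-0.4  0.   0.6] w 0.0853
turn to go [-0.     0.001 -0.003] q [-0.29  0.81  1.78 -0.    0.56 -0.1 ]
target [ 0.5375 -0.0834 -0.008 ] tool shift mm now [-39.6   1.2   0.2] | in aligned frame [-39.7   1.1   0.2]
```

View pics/i_crop.png

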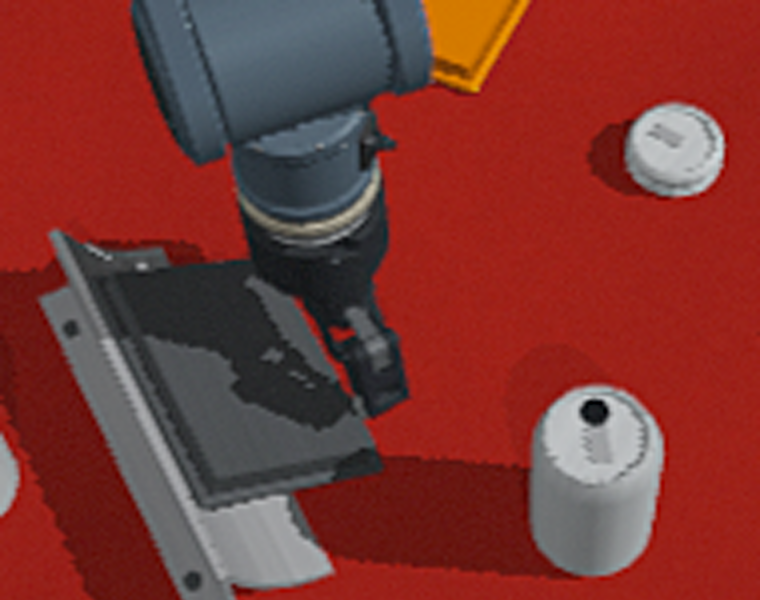

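It is climbing nicely. I'll push on to the toe.

>>> {"fn": "send_rows", "kwargs": {
  "series": [
    [[-10,0,0],[0,0,0],1],
    [[-10,0,0],[0,0,0],1],
    [[-8,0,0],[0,0,0],1],
    [[0,0,0],[0,0,0],1]
  ]
}}

```text
time: 13.0
tool_pos: [0.5389, -0.0713, -0.0077]
eef_rot: [0.77, 0.638, -0.0, 0.0]
wrist_force: [-0.0, 0.1, 0.6]
gripper_width: 0.0854
```

>>> {"fn": "send_rows", "kwargs": {
  "series": [
    [[-6,0,0],[0,0,0],1],
    [[-6,0,0],[0,0,0],1],
    [[0,0,0],[0,0,0],1],
    [[0,0,0],[0,0,0],1]
  ]
}}

```text
time: 13.5
tool_pos: [0.5367, -0.0823, -0.0076]
eef_rot: [0.77, 0.638, 0.0, 0.0]
wrist_force: [-0.2, -0.2, -0.9]
gripper_width: 0.0855
```

```bash
python3 d.py f -0.023 0 -.008; python3 - <<'E'
from look import *
o=snap('j')
cv2.imwrite('pics/j_crop.png',cv2.resize(o['scene']['pixels'][130:290,200:390],None,fx=4,fy=4,interpolation=2)[:,:,::-1][:600])
E
```

```text
t 13.5 pos [ 0.5367 -0.0823 -0.0076] fence [-0.024 -0.001] F [-0.2 -0.2 -0.9] w 0.0855
turn to go [ 0.     0.    -0.002] q [-0.36  0.8   1.79 -0.    0.55 -0.17]
target [ 0.5375 -0.0834 -0.008 ] tool shift mm now [-1.   1.   0.4] | in aligned frame [-1.   1.   0.4]
```

View pics/j_crop.png

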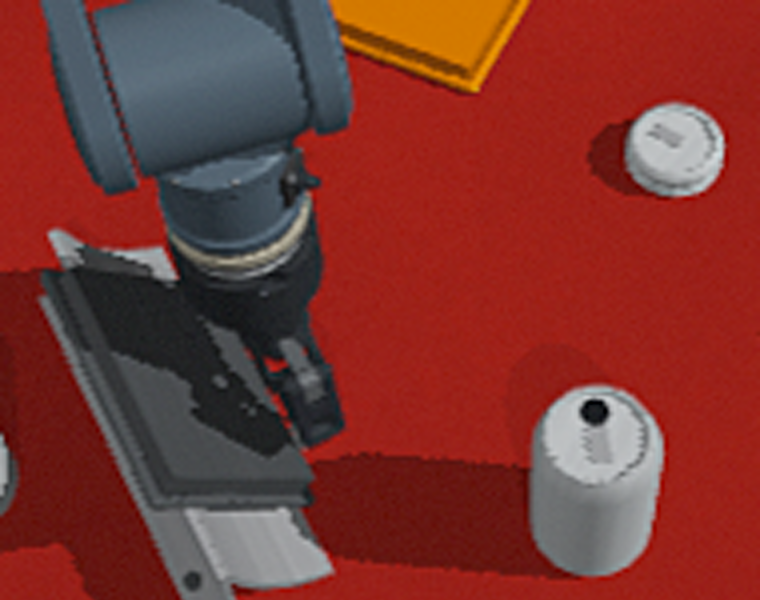

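The tray is leaning on the fence top. I'll back off and check that it stays.

>>> {"fn": "send_rows", "kwargs": {
  "series": [
    [[5,0,0],[0,0,0],1],
    [[20,0,0],[0,0,0],1],
    [[40,0,0],[0,0,0],1],
    [[20,0,-30],[0,0,0],1],
    [[0,0,-50],[0,0,0],1],
    [[0,0,-50],[0,0,0],1],
    [[0,0,-50],[0,0,0],1],
    [[0,0,-40],[0,0,0],1],
    [[0,0,0],[0,0,0],1]
  ]
}}

```text
time: 14.72
tool_pos: [0.5545, 0.0026, 0.2159]
eef_rot: [0.77, 0.639, 0.003, 0.003]
wrist_force: [0.0, -0.3, -1.0]
gripper_width: 0.0853
```

```bash
python3 d.py f 0.10 0.02 .2; cat > lean.py <<'E'
from fit import *
import sys
from d import F,a
tag=sys.argv[-1]
def tray(e,lat,tilt,dyaw):
    # near rim edge at fence x=e on bench, rotate about it; local s along, n along z
    P=[]
    for s in (0,.12):
        for y in (-.08,.08):
            for n in (0,.018):
                P.append([e+s*np.cos(tilt)-n*np.sin(tilt), y, s*np.sin(tilt)+n*np.cos(tilt)])
    P=np.array(P); c=P.mean(0); 
    Q=P.copy(); Q[:,0]=P[:,0]-e; 
    Q=T(e,lat,dyaw,Q)
    return T(F[0],F[1],a,Q)
V=[]
for n in("scene","top"):
    p=eyes.camera(n); rs=eyes.cut_out(p,"tray"); 
    best=None
    for r in rs:
        uv=np.array(r["xy"])*[640,400]; x=atz(p,uv,.04)[:2]
        if np.hypot(*(x-[.52,-.13]))<.08 and r["confidence"]>.2: best=best or r
    print(n,[(round(r["confidence"],2),(np.array(r["xy"])*[640,400]).round()) for r in rs])
    if best: V.append((p,best["pixels"].astype(float)))
    im=p["pixels"].copy()
    if best: im[best["pixels"]]=im[best["pixels"]]//2+[0,100,0]
    cv2.imwrite(f"pics/{tag}_{n}.png",p["pixels"][:,:,::-1]); cv2.imwrite(f"pics/{tag}_{n}_m.png",cv2.resize(im[130:290,170:440] if n=="top" or 1 else im,None,fx=2.9,fy=2.9)[:,:,::-1])
def f(v,VV):
    return sum(np.abs(render(p,[tray(*v)])-m).sum()/m.sum() for p,m in VV)
x0=np.array([0,0,.84,0])
for VV in [[v] for v in V]+[V]:
    r=minimize(f,x0,args=(VV,),method="Nelder-Mead",options=dict(initial_simplex=np.vstack([x0]+[x0+d for d in np.diag([.02,.02,.2,.1])]),xatol=3e-4,fatol=1e-4))
    print(len(VV),r.x.round(4),round(r.fun,3))
E
python3 lean.py k
```

```text
t 14.72 pos [0.5545 0.0026 0.2159] fence [-0.1107  0.0008] F [ 0.  -0.3 -1. ] w 0.0853
turn to go [ 0.008 -0.    -0.001] q [-0.2   0.45  1.63  0.    1.05 -0.01]
target [ 0.5346 -0.208   0.2   ] tool shift mm now [-210.7   19.2   16. ] | in aligned frame [-210.7   19.2   15.9]
t 14.72 pos [0.5545 0.0026 0.2159] fence [-0.1107  0.0008] F [ 0.  -0.3 -1. ] w 0.0853
turn to go [ 0.008 -0.    -0.001] q [-0.2   0.45  1.63  0.    1.05 -0.01]
scene [(0.93, array([245., 223.])), (0.93, array([264., 374.])), (0.71, array([435., 233.]))]
top [(0.96, array([272., 140.])), (0.88, array([384., 214.])), (0.85, array([277., 268.])), (0.67, array([422., 132.])), (0.45, array([338., 148.]))]
1 [-6.000e-04 -3.000e-04  8.932e-01  2.180e-02] 0.082
1 [ 0.013  -0.0024  1.0733  0.0019] 0.063
2 [ 1.400e-03 -8.000e-04  9.289e-01 -1.500e-03] 0.262
```

View pics/k_scene_m.png

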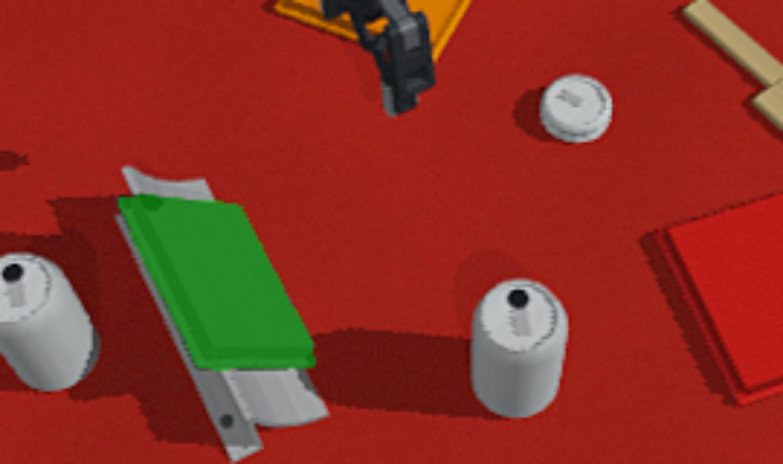

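View pics/k_top_m.png

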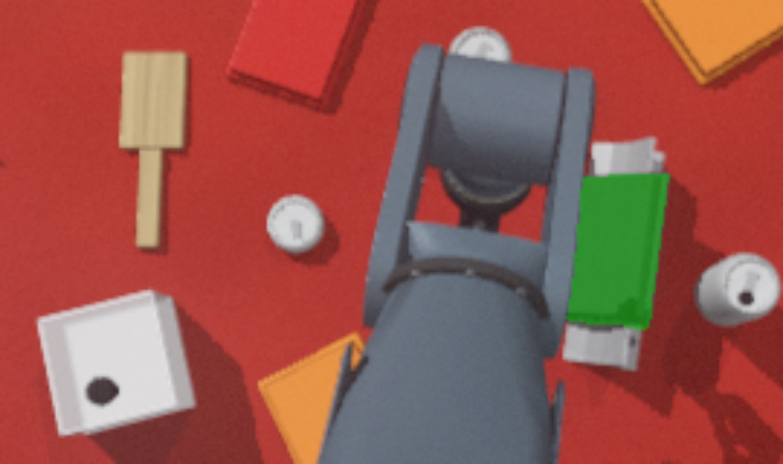

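The tray is leaning at about 50°, with its near edge at the toe and its far edge free. Next I shut the gripper and go behind it.

>>> {"fn": "send_rows", "kwargs": {
  "series": [
    [[0,0,0],[0,0,0],-1],
    [[-42,4,0],[0,0,0],-1],
    [[-42,4,0],[0,0,0],-1],
    [[-42,4,0],[0,0,0],-1],
    [[-42,4,0],[0,0,0],-1],
    [[-42,4,0],[0,0,0],-1],
    [[0,0,0],[0,0,0],-1],
    [[0,0,30],[0,0,0],-1],
    [[0,0,10],[0,0,0],-1],
    [[0,0,0],[0,0,0],-1]
  ]
}}

```text
time: 16.18
tool_pos: [0.5324, -0.2074, 0.1712]
eef_rot: [0.77, 0.638, -0.0, -0.001]
wrist_force: [-0.7, 0.5, 0.2]
gripper_width: -0.0001
```

```bash
python3 d.py f 0.102 0.02 .076; python3 - <<'E'
from look import *
o=snap('l')
cv2.imwrite('pics/l_crop.png',cv2.resize(o['scene']['pixels'][130:290,140:340],None,fx=4,fy=4,interpolation=2)[:,:,::-1][:600])
E
```

```text
t 16.18 pos [ 0.5324 -0.2074  0.1712] fence [0.0999 0.0178] F [-0.7  0.5  0.2] w -0.0001
turn to go [-0.003 -0.001 -0.001] q [-0.57  0.53  1.63  0.    0.98 -0.38]
target [ 0.5342 -0.2099  0.076 ] tool shift mm now [-2.3  2.5 95.2] | in aligned frame [-2.1  2.2 95.2]
```

View pics/l_crop.png

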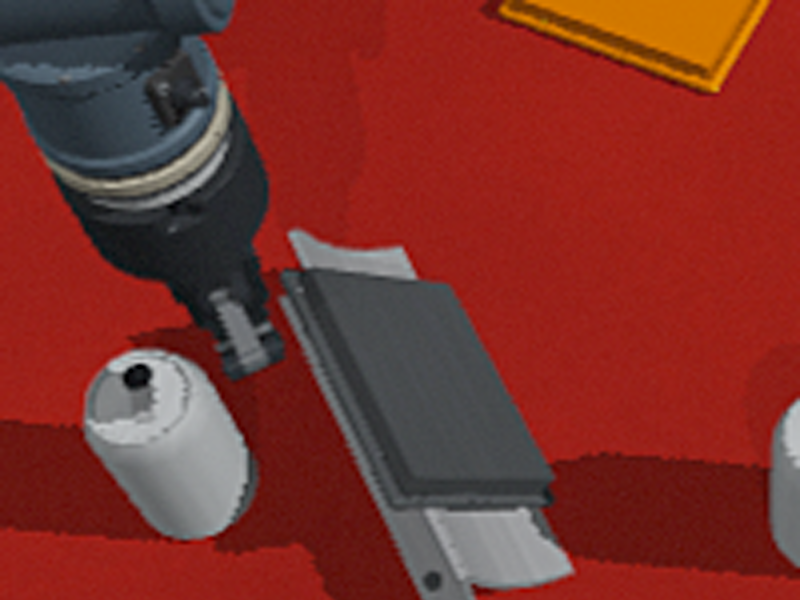

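>>> {"fn": "send_rows", "kwargs": {
  "series": [
    [[-4,2,25],[0,0,0],-1],
    [[0,0,30],[0,0,0],-1],
    [[0,0,25],[0,0,0],-1],
    [[0,0,14],[0,0,0],-1],
    [[0,0,0],[0,0,0],-1]
  ]
}}

```text
time: 16.9
tool_pos: [0.5342, -0.2127, 0.078]
eef_rot: [0.77, 0.638, -0.0, -0.0]
wrist_force: [-0.0, -0.0, 1.0]
gripper_width: 0.0002
```

```bash
python3 d.py f 0.102 0.02 .076; python3 - <<'E'
from look import *
o=snap('m')
cv2.imwrite('pics/m_crop.png',np.hstack([cv2.resize(o['scene']['pixels'][150:280,150:280],None,fx=3,fy=3,interpolation=2),cv2.resize(o['top']['pixels'][150:280,330:460],None,fx=3,fy=3,interpolation=2)])[:,:,::-1])
E
```

```text
t 16.9 pos [ 0.5342 -0.2127  0.078 ] fence [0.1047 0.0205] F [-0. -0.  1.] w 0.0002
turn to go [-0.001 -0.    -0.002] q [-0.57  0.68  1.68  0.    0.79 -0.39]
target [ 0.5342 -0.2099  0.076 ] tool shift mm now [ 2.7 -0.5  2. ] | in aligned frame [ 2.7 -0.5  2. ]
```

View pics/m_crop.png

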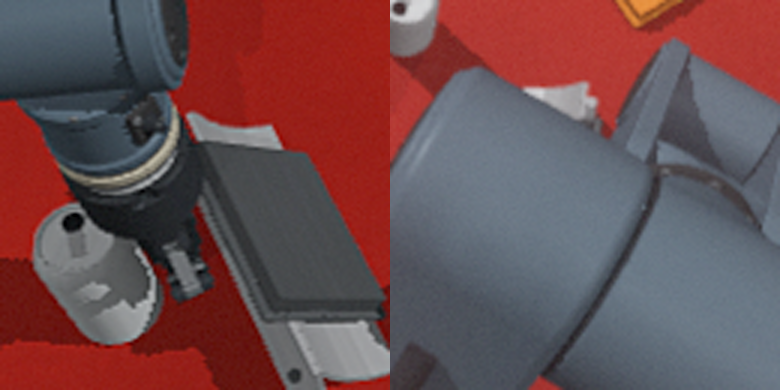

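The finger is behind the far edge and clear of the can. I'll pull the edge over along its arc.

>>> {"fn": "send_rows", "kwargs": {
  "series": [
    [[15,0,0],[0,0,0],-1],
    [[19,0,-12],[0,0,0],-1],
    [[19,0,-9],[0,0,0],-1],
    [[20,0,-5],[0,0,0],-1],
    [[21,0,-2],[0,0,0],-1],
    [[21,0,0],[0,0,0],-1],
    [[8,0,0],[0,0,0],-1],
    [[0,0,0],[0,0,0],-1],
    [[0,0,0],[0,0,0],-1]
  ]
}}

```text
time: 18.12
tool_pos: [0.5571, -0.0925, 0.106]
eef_rot: [0.77, 0.638, -0.0, -0.0]
wrist_force: [0.5, 0.2, -0.8]
gripper_width: 0.0001
```

```bash
python3 d.py f 0.102 0.02 .076; python3 - <<'E'
from look import *
o=snap('n')
cv2.imwrite('pics/n_crop.png',np.hstack([cv2.resize(o['scene']['pixels'][130:290,200:390],None,fx=3,fy=3,interpolation=2)])[:,:,::-1])
E
```

```text
t 18.12 pos [ 0.5571 -0.0925  0.106 ] fence [-0.0176  0.0209] F [ 0.5  0.2 -0.8] w 0.0001
turn to go [-0.     0.    -0.003] q [-0.36  0.62  1.69 -0.    0.83 -0.17]
target [ 0.5342 -0.2099  0.076 ] tool shift mm now [-119.6   -0.5   30.1] | in aligned frame [-119.6   -0.9   30. ]
```

View pics/n_crop.png

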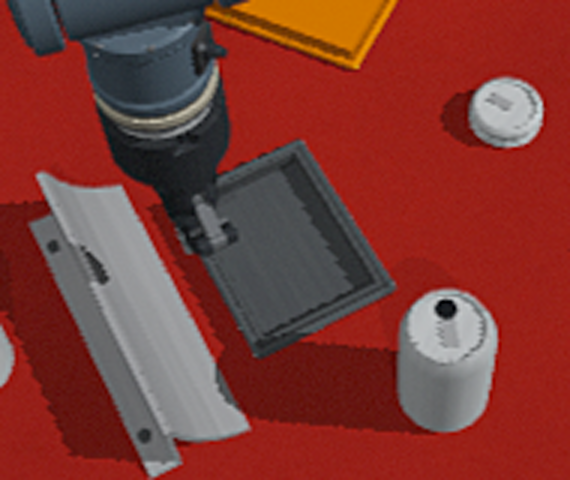

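The tray is flat with its open side up. I'll raise the gripper, open it and head for the puck.

>>> {"fn": "send_rows", "kwargs": {
  "series": [
    [[0,0,-40],[0,0,0],-1],
    [[0,0,-40],[0,0,0],0],
    [[48,-7,0],[0,0,0],1],
    [[48,-7,0],[0,0,0],1],
    [[48,-7,0],[0,0,0],1],
    [[48,-7,0],[0,0,0],1],
    [[48,-7,0],[0,0,0],1],
    [[48,-7,0],[0,0,0],1],
    [[0,0,0],[0,0,0],1],
    [[0,0,0],[0,0,0],1]
  ]
}}

```text
time: 19.48
tool_pos: [0.5692, 0.198, 0.186]
eef_rot: [0.77, 0.638, -0.0, 0.0]
wrist_force: [-0.4, 0.0, 0.6]
gripper_width: 0.0853
```

```bash
cat > meas.py <<'E'
from fit import *
import sys
sys.argv=['d']
from d import w2f
ts,cs=[],[]
for n in("scene","top"):
    p=eyes.camera(n); cv2.imwrite(f"pics/o_{n}.png",p["pixels"][:,:,::-1])
    for l,L,c0 in (("tray",ts,(.555,-.03)),("crushed",cs,(.5686,.2))):
        rs=eyes.cut_out(p,l)
        for r in rs:
            uv=np.array(r["xy"])*[640,400]; x=atz(p,uv,.01)[:2]
            if np.hypot(*(x-c0))<.07: print(n,l,round(r["confidence"],2),uv.round()); L.append((p,r["pixels"].astype(float))); break
for nm,L,sh,x0,s in (("tray",ts,box(.06,.08,.018),[.555,-.03,-1.75],False),("crushed",cs,cyl(.03,.022),[.5686,.2],True)):
    for VV in [[v] for v in L]+([L] if len(L)>1 else []):
        r=fit(VV,sh,x0,s); print(nm,r,"fence",w2f(r[0]).round(4))
E
python3 meas.py; python3 d.py w .5686 .2 .015
```

```text
t 19.48 pos [0.5692 0.198  0.186 ] fence [-0.3054 -0.0205] F [-0.4  0.   0.6] w 0.0853
turn to go [-0.     0.001 -0.002] q [ 0.15  0.55  1.53 -0.    1.06  0.34]
scene tray 0.67 [293. 211.]
scene crushed 0.81 [369. 169.]
top tray 0.59 [346. 209.]
top crushed 0.65 [276. 205.]
tray (array([ 0.5435, -0.0199, -1.7615]), np.float64(0.077)) fence [-0.0865 -0.0058]
tray (array([ 0.5483, -0.0198, -1.745 ]), np.float64(0.041)) fence [-0.0875 -0.0011]
tray (array([ 0.5476, -0.0202, -1.7557]), np.float64(0.124)) fence [-0.087  -0.0017]
crushed (array([0.5664, 0.2032]), np.float64(0.242)) fence [-0.31   -0.0243]
crushed (array([0.5625, 0.1773]), np.float64(3.677)) fence [-0.2838 -0.0234]
crushed (array([0.5695, 0.1995]), np.float64(3.942)) fence [-0.3069 -0.0206]
t 19.77 pos [0.5695 0.1976 0.1863] fence [-0.305  -0.0202] F [-0.3 -0.1  0.2] w 0.0857
turn to go [-0.     0.    -0.004] q [ 0.15  0.55  1.53 -0.    1.06  0.34]
target [0.5686 0.2    0.015 ] tool shift mm now [  2.3  -1.3 171.3] | in aligned frame [  2.2  -1.4 171.3]
```

View pics/o_scene.png

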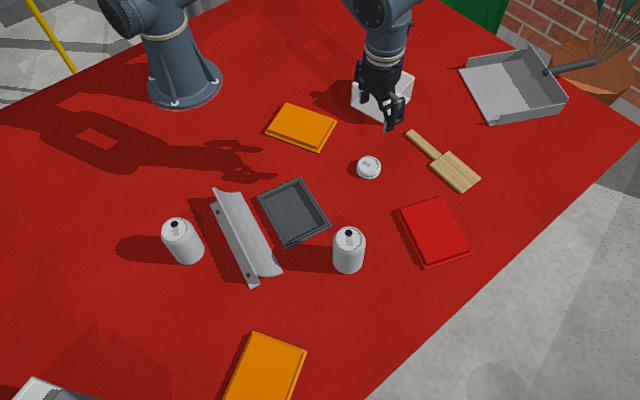

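View pics/o_top.png

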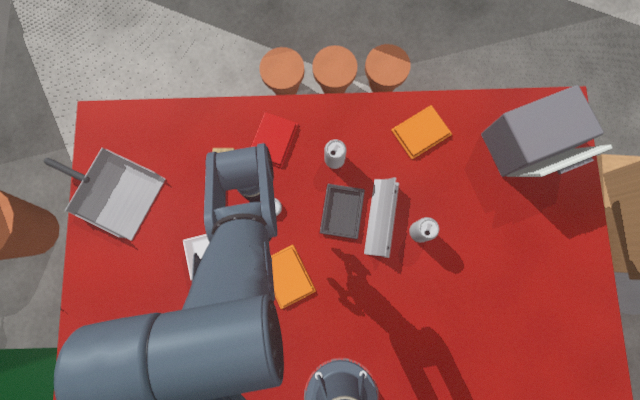

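The tray is at scene (293,211), aligned with the fence, and the puck is where I left it at (369,168). I'll pick the puck up.

>>> {"fn": "send_rows", "kwargs": {
  "series": [
    [[1,-1,45],[0,0,0],1],
    [[1,0,45],[0,0,0],1],
    [[0,0,45],[0,0,0],1],
    [[0,0,30],[0,0,0],1],
    [[0,0,15],[0,0,0],1],
    [[0,0,7],[0,0,0],1],
    [[0,0,0],[0,0,0],1],
    [[0,0,0],[0,0,0],0.2],
    [[0,0,0],[0,0,0],0.2],
    [[0,0,0],[0,0,0],0.2],
    [[0,0,0],[0,0,0],0.2],
    [[0,0,0],[0,0,0],0.2]
  ],
  "force": 20
}}

```text
time: 21.28
tool_pos: [0.5696, 0.2011, 0.0008]
eef_rot: [0.77, 0.638, 0.001, 0.001]
wrist_force: [-0.8, -0.2, 6.9]
gripper_width: 0.0591
```

>>> {"fn": "send_rows", "kwargs": {
  "series": [
    [[0,0,-15],[0,0,0],0.2],
    [[0,0,-40],[0,0,0],0.2],
    [[0,0,-40],[0,0,0],0.2],
    [[0,0,0],[0,0,0],0.2],
    [[0,0,0],[0,0,0],0.2]
  ]
}}

```text
time: 21.9
tool_pos: [0.5683, 0.2009, 0.0944]
eef_rot: [0.77, 0.638, -0.0, -0.0]
wrist_force: [0.5, -0.1, -0.9]
gripper_width: 0.059
```

```bash
python3 d.py w .5475 -.020 .06
```

```text
t 21.9 pos [0.5683 0.2009 0.0944] fence [-0.3081 -0.022 ] F [ 0.5 -0.1 -0.9] w 0.059
turn to go [-0.     0.    -0.002] q [ 0.15  0.68  1.6  -0.    0.86  0.34]
target [ 0.5475 -0.02    0.06  ] tool shift mm now [-220.9   20.6   34.5] | in aligned frame [-220.9   20.2   34.4]
```

>>> {"fn": "send_rows", "kwargs": {
  "series": [
    [[-44,4,0],[0,0,0],0.2],
    [[-44,4,0],[0,0,0],0.2],
    [[-44,4,0],[0,0,0],0.2],
    [[-44,4,0],[0,0,0],0.2],
    [[-44,4,0],[0,0,0],0.2],
    [[0,0,25],[0,0,0],0.2],
    [[0,0,25],[0,0,0],0.2],
    [[0,0,0],[0,0,0],0.2],
    [[0,0,0],[0,0,0],0.2]
  ]
}}

```text
time: 23.02
tool_pos: [0.5472, -0.0188, 0.044]
eef_rot: [0.77, 0.638, -0.0, -0.0]
wrist_force: [-0.0, 0.3, -0.2]
gripper_width: 0.0589
```

```bash
python3 d.py w .5475 -.020 .006; python3 - <<'E'
from look import *
o=snap('q')
cv2.imwrite('pics/q_crop.png',np.hstack([cv2.resize(o['scene']['pixels'][130:290,200:390],None,fx=3,fy=3,interpolation=2)])[:,:,::-1])
E
```

```text
t 23.02 pos [ 0.5472 -0.0188  0.044 ] fence [-0.0883 -0.0023] F [-0.   0.3 -0.2] w 0.0589
turn to go [-0.001 -0.    -0.002] q [-0.24  0.71  1.76 -0.    0.67 -0.05]
target [ 0.5475 -0.02    0.006 ] tool shift mm now [-1.2  0.5 38. ] | in aligned frame [-1.2  0.5 38. ]
```

View pics/q_crop.png

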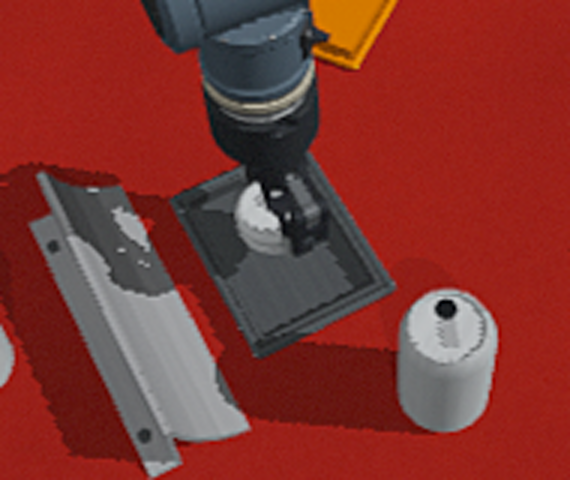

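It is centred over the tray. I'll lower it and release.

>>> {"fn": "send_rows", "kwargs": {
  "series": [
    [[-1,0.5,18],[0,0,0],0.2],
    [[0,0,12],[0,0,0],0.2],
    [[0,0,6],[0,0,0],0.2],
    [[0,0,0],[0,0,0],0.2],
    [[0,0,0],[0,0,0],0.2]
  ]
}}

```text
time: 23.75
tool_pos: [0.548, -0.0201, 0.0083]
eef_rot: [0.77, 0.638, 0.0, 0.0]
wrist_force: [-0.7, -0.0, -0.0]
gripper_width: 0.0588
```

>>> {"fn": "send_rows", "kwargs": {
  "series": [
    [[0,0,0],[0,0,0],0.5],
    [[0,0,0],[0,0,0],0.8],
    [[0,0,0],[0,0,0],0.8],
    [[0,0,0],[0,0,0],0.8],
    [[0,0,-15],[0,0,0],0.8],
    [[0,0,-40],[0,0,0],0.8],
    [[0,0,-40],[0,0,0],0.8],
    [[30,0,-40],[0,0,0],0.8],
    [[60,0,0],[0,0,0],0.8],
    [[60,0,0],[0,0,0],0.8],
    [[60,0,0],[0,0,0],0.8],
    [[0,0,0],[0,0,0],0.8]
  ]
}}

```text
time: 25.25
tool_pos: [0.5872, 0.1906, 0.1445]
eef_rot: [0.768, 0.64, 0.001, 0.0]
wrist_force: [-0.8, 0.2, 0.1]
gripper_width: 0.0768
```

```bash
python3 d.py; python3 - <<'E'
from fit import *
import sys
ts={}
V=[]
for n in("scene","top"):
    p=eyes.camera(n); cv2.imwrite(f"pics/r_{n}.png",p["pixels"][:,:,::-1]); V.append(p)
L={}
for p in V:
    for l,c0,z in (("tray",(.5475,-.02),.01),("crushed",(.5475,-.02),.015),("can_a",(.719,-.001),.055),("can_a2",(.478,-.258),.055)):
        for r in eyes.cut_out(p,l[:5] if l[0]=='c' and l[1]=='a' else l):
            uv=np.array(r["xy"])*[640,400]
            if np.hypot(*(atz(p,uv,z)[:2]-c0))<.05: L.setdefault(l,[]).append((p,r["pixels"].astype(float))); break
for l,sh,x0,s in (("tray",box(.06,.08,.018),[.5475,-.02,-1.755],0),("crushed",cyl(.03,.022,.004),[.5475,-.02],1),("can_a",cyl(.033,.115),[.719,-.001],1),("can_a2",cyl(.033,.115),[.478,-.258],1)):
    for v in L.get(l,[]): print(l,fit([v],sh,x0,s))
c=[cv2.resize(V[0]['pixels'][140:280,220:360],None,fx=2.8,fy=2.8,interpolation=2),cv2.resize(V[1]['pixels'][140:280,280:420],None,fx=2.8,fy=2.8,interpolation=2)]
cv2.imwrite("pics/r_crop.png",np.hstack(c)[:,:,::-1])
E
```

```text
t 25.25 pos [0.5872 0.1906 0.1445] fence [-0.3014 -0.0016] F [-0.8  0.2  0.1] w 0.0768
turn to go [ 0.002 -0.002  0.004] q [0.13 0.62 1.53 0.   0.98 0.31]
tray (array([ 0.5458, -0.0192, -1.7474]), np.float64(0.28))
tray (array([ 0.5478, -0.02  , -1.7437]), np.float64(0.204))
crushed (array([ 0.5454, -0.0204]), np.float64(0.163))
crushed (array([ 0.5456, -0.0204]), np.float64(0.064))
can_a (array([ 0.7242, -0.0059]), np.float64(0.13))
can_a (array([ 0.7141, -0.0013]), np.float64(0.166))
can_a2 (array([ 0.4802, -0.2593]), np.float64(0.114))
can_a2 (array([ 0.4764, -0.256 ]), np.float64(0.088))
```

View pics/r_crop.png

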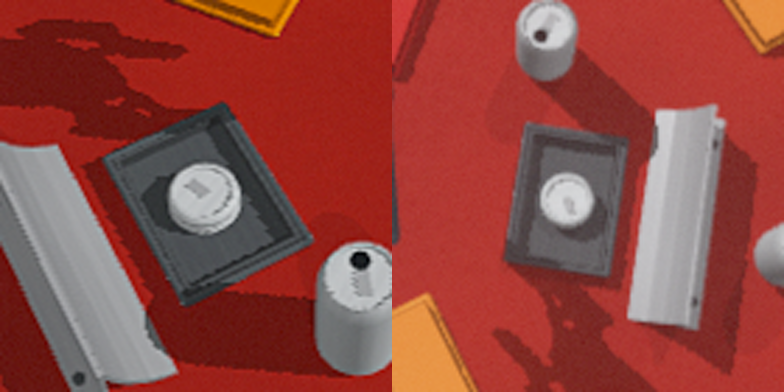

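View pics/r_scene.png

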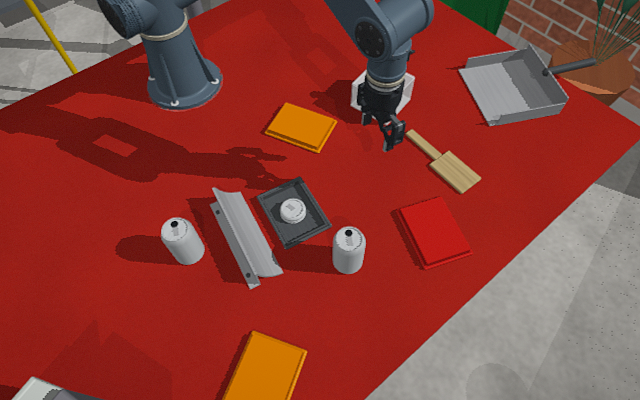

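The puck lies flat in the middle of the upright tray. The cans are at scene (182,240) and (349,250) and the paddle at (445,165), all where they started, and the arm is clear. I'm handing in.

```bash
python3 -c "
from plant import job_done
print(job_done())"
```

```text
the job is handed in; nothing more can be done
None
```

The job is handed in, and my last checks showed the end state the task asks for; the hand-in itself reported no verdict. It took about 25 s of the 72 s allowed.

**What I did:** I set the crushed can on the bench about 170 mm from the tray. With two open fingers I pushed the tray up the fence until it leaned there, at about 50° by the scene picture. From behind, the shut gripper pulled the far edge over, and the tray landed flat with its open side up. I then put the crushed can in the middle of it and moved the arm clear.

**Last checks:**
- **Crushed can:** both cameras show it flat on the tray floor. Its centre is about 1–2 mm from the tray's.
- **Whole cans and paddle:** the whole cans fit within about 7 mm of their starting positions, which is about the scatter between the two cameras. I checked the paddle only by eye in the picture, where it looks unmoved.
- **Forces:** the readings I took stayed under 7 N, the highest when the fingertips touched the bench during a grip.

**One disagreement:** while the tray leaned, the two cameras gave different angles, 51° and 61°. The top view was partly blocked by the arm, and both values fall within the required 30–80°.

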